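Refit an incubator's hinge pin and hold its sprung door open

ROBOT

A 7-joint arm with a two-finger parallel gripper is mounted at the origin on the work surface. World frame = base frame: x ahead of the robot, y to its left, z up, the work surface at z = 0. Lengths are in m, angles in rad, forces in N, time in s.
With the tool pointing down it reaches from about 0.425 to 0.875 m from the base axis. Payload 4.7 kg.
Tool frame: the origin (TCP) lies on the centre line of the jaws, within the pads' length; the fingertips stand ahead of it and the grasp point (between the pads) lies 2 mm behind it (nose_length is the z of the fingertips in the tool frame, in m); z points along the fingers, y is the line along which they close (so a half turn about z gives the same grasp; the last joint's range is limited). The gripper opens to 87 mm and grips with 3 to 60 N. Pads are 19 mm wide; open, the fingers measure 117 mm over their backs; the gripper's body (75 mm by 190 mm) begins 51 mm behind the grasp point.
Start: joints at [1.183, 0.321, -0.07, 1.45, 0.023, 1.371, -0.057], TCP at [0.254, -0.598, 0.24] pointing down, gripper open.
Joint ranges: [-2.86, 2.86], [-0.3, 2.09], [-1.38, 1.24], [0.06, 2.45], [-1.56, 4.7], [0.09, 2.05], [-2.69, 2.69]. Speed limits (rad/s): [2.57, 2.57, 3.14, 3.14, 3.14, 3.14, 3.14].

INTERFACE

Orientations are given as a rotation vector (axis times angle).
In Python, from bench import * gives the robot as it stands.
- The arm moves only by the tool send_rows, never from a script. Its arguments are lists of equal length, an entry for each row: "xyz": the shift along the tool's x, y, z in mm, a list of three; "dr": the turn, a rotation vector about the tool's x, y, z in rad, a list of three. A call has exactly 10 rows; each row is the pose to reach, as a shift and turn from the pose commanded when the call began, along the tool's axes at that moment; what a row does not reach only later rows make up. A row lasts 1/12 s, in which the tool goes at most 41.7 mm and 7.16 degrees, less where a joint would pass 70% of its speed; a pose out of reach is approached as far as the arm can. A call with a gripper value outside its range is refused whole. "jaw" is the finger opening in mm, from 0 to 87, set as the call begins (left out, the last holds). The fingers move at their own pace and stop on an object; "grip_force" is the grip in N (left out, the last holds). Time passes only in rows, so rows that repeat a pose let the fingers close, or fill a call up. It gives the time, the measured TCP pose, the force, the opening and the grip force at its end, in the units of the state.
- get_state(): the state, without advancing time (a new reading comes with each control period).
- get_image(name): name is "scene" or "side" or "wrist"; returns the picture (400x640x3 uint8, red, green, blue); there is no depth.
- calibration(name): a dict with "vfov" (degrees; the focal length in pixels is half the picture's height over the tangent of half this angle, whatever the lens; pixels are square), "cx", "cy" (the principal point, pixels), "rvec" (rotation vector, rad) and "tvec" (3), from world to camera coordinates, as OpenCV has them; the wrist camera has in their place "hand_eye" (4x4, takes a point from camera to tool coordinates, whose origin is the TCP and whose axes are the flange's). Camera axes: x right, y down, z forward; pixel columns grow to the right and rows downward; lengths in m; the calibration is good to about 2 mm. A picture is of the moment at which its call begins: read the wrist's pose just before it. calibration takes no time and is no camera call.
- close_job(): hands the job in; it is judged then, once.
The state is a dict: "time": time; "joint_positions": joint angles; "qd": joint speeds; "joint_torque": joint torques, N m; "position": TCP position; "tool_rot": TCP orientation; "ft_force": force on the tool from outside, world axes, zero at the start; "torque": the same for the moment, N m; "grip_width": opening from 0.0 (shut) to 1.0 (fully open); "grip_force": force on a finger pad.
Only numpy, scipy, OpenCV 4.12 (cv2) and the standard library are available. Lean on these libraries where they do the work, as an engineer would, in place of code of your own. Each camera call takes 0.05 s, during which the arm holds its last target. There are 200 camera calls.

TASK

The small tube incubator's door has lost its top hinge pin: take the pin with the tall round head from the pin block (leave the other two there) and push it down through the hinge's fork and lug until its head sits on the fork. Then, before touching the slide catch on the roof, tug the door by its upright handle to learn if it is caught; if it is, slide the catch towards the hinge to free it. Swing the door at least 60 degrees open and finish still holding it there with the gripper, because its spring pulls it shut; leave the bystanders alone.

Things in the scene. Friction and masses are not known exactly. Their poses are not given: they have to be found in the camera images.
- incubator: White tube incubator fixed to the table, 180 (x) x 180 (y) x 135 mm high, flat roof. Origin: centre of its underside; z up; its front (door) is its -x side, facing the robot at yaw 0. The hinge is at the front corner on its +y side: a fork of two steel plates with the door's lug between them, their vertical holes always in line.
- fork_top (a point): Mouth of the hinge hole: its centre at the upper face of the fork's top plate, 135 mm above the table, at (-116, +83) mm in the incubator's frame and axes. It lies on the door's axis. Plates 28 mm square; hole 13 mm wide, 2 mm chamfer, through plate, lug and lower plate, 38 mm in all, open below.
- hinge_pin: The pin to fit: steel, tall round head 20 mm in diameter and 26 mm high; shank 10 mm in diameter, 50 mm long, tapered tip; 60 g. Origin: centre of the head's underside; z along the pin, up through the head. At the start it hangs upright in one of the block's three holes, head resting on the block.
- square_pin: Bystander in the block: pin with a square head 22 x 22 mm, 26 mm high; origin at the centre of the head's underside.
- disc_pin: Bystander in the block: pin with a wide flat disc head 34 mm in diameter, 11 mm high; origin at the centre of the head's underside.
- pin_block: Grey plastic block fixed to the table, 170 (x) x 50 (y) x 56 mm high, with three through holes 13.5 mm wide in a row along its x axis, 55 mm apart. Origin: centre of its underside. Which pin hangs in which hole varies. Grip a head across the row (along the block's y) to stay clear of its neighbours.
- door (a joint): Door angle, rad: 0 shut, opens to 1.7 about the vertical axis through fork_top, clockwise seen from above, free edge swinging out to the front. A spring pulls it shut (1.5 N at the handle when shut, 3.5 N at 60 degrees). If the hidden catch holds it, it gives only 0.02 to 0.04 rad (3 to 5 mm at the handle), then stops hard; this cannot be seen and varies.
- handle_top (a point): Centre of the top of the door's handle, an upright steel rod 14 mm in diameter in front of the door near its free edge. Top 175 mm above the table, 40 mm above roof and door. Door shut: at (-22, -135) mm from fork_top in the incubator's x, y; it moves with the door.
- release (a joint): Slide catch on the roof, travel in m: 0 at the start, up to 0.024 as its tab is slid along the incubator's +y, towards the hinge side. Stays where it is left; takes 2 to 4 N. A caught door is free once it has gone 16 mm; slide it to the end, with no pull on the door meanwhile.
- release_top (a point): Centre of the top of the slide catch's black tab, which is 22 (x) x 12 (y) mm and stands 26 mm above the roof (top 161 mm above the table). At the start at (-45, -20) mm in the incubator's frame. Moves with the catch.
- bottle: Bystander: brown bottle, 44 mm wide, 85 mm high, origin under its centre.
- slide_box: Bystander: blue slide box 85 x 100 x 35 mm, origin under its centre.
- cup: Bystander: white cup, 64 mm wide, 70 mm high, origin under its centre.
- jar: Bystander: white jar, 56 mm wide, 60 mm high, origin under its centre.

How it is judged:
On the way, in this order (a step that is already met when the one before it is completed fails the run):
1. the hinge pin is seated, head on the fork (horizontal distance between hinge_pin and fork_top below 0.004 m and z of hinge_pin in the frame of fork_top between -0.004 and 0.003 m and angle between hinge_pin's own z axis and vertical below 0.08 rad), for 0.2 s.
2. the door is tugged while the slide catch is still unmoved (value of joint door above 0.012 rad and value of joint release below 0.004 m), for 0.1 s.
3. the door is swung 60 degrees open (value of joint door above 0.98 rad), for 0.2 s.
At the end, for the whole second after the job is handed in: The hinge pin is seated (head within 3 mm of the fork's top, 4 mm of the hole's centre, upright within 0.08 rad); the door is open over 0.98 rad and still, held by the fingers (over 0.8 N); the other pins and the bystanders are within 30 mm of their starts (all of step 1 and value of joint door above 0.98 rad and velocity of joint door between -0.05 and 0.05 rad/s and contact force between the fingers and door above 0.8 N and distance of each of square_pin, disc_pin, bottle, slide_box, cup, jar from where it was at the start of the episode below 0.03 m); the arm keeps its last pose, push and grip.
It fails at once if the door is opened before the pin is in (value of joint door above 0.1 rad and z of hinge_pin in the frame of fork_top above 0.012 m).
It fails at once if one of the other pins or a bystander is moved by more than 30 mm (distance of any of square_pin, disc_pin, bottle, slide_box, cup, jar from where it was at the start of the episode above 0.03 m).
It also fails if it takes over 72 s, if anything falls off the work surface, if the arm or the gripper's body presses on something with over 40 N, if the wrist force passes 120 N, or if a joint passes its speed limit or range.

## Working session

There is one attempt and no reset: what is moved stays moved. The work goes in short steps, Python scripts to look and compute and a tool call to move; the robot and the scene stay as the last step left them, time stands still between calls to the robot, and variables do not carry over. Pictures are saved under pics/ and viewed, at most 10 in all, crops included, and the job is handed in when it is done.

Besides the shell and the picture viewer there is one more tool, called after "Call:" by a JSON object that holds its "api" and its "payload". send_rows: Moves the arm, as the interface text tells. Its arguments: {"type":"object","properties":{"xyz":{"type":"array"},"dr":{"type":"array"},"jaw":{"type":"number"},"grip_force":{"type":"number"}},"required":["xyz","dr"]}

```bash
mkdir -p pics; python3 - <<'E'
from bench import *
import cv2
s=get_state();print(s['position'],s['tool_rot'],s['time'],s['ft_force'])
print(__import__('bench').__dict__.get('nose_length'), [k for k in s])
for n in('scene','side'):
    cv2.imwrite(f'pics/{n}0.png',get_image(n)[:,:,::-1]);print(calibration(n))
print(calibration('wrist'))
E
```

```text
[ 0.25395209 -0.59774376  0.23842971] [-3.07649682e+00 -6.26602501e-01  7.69676800e-04] 0.0 [ 0.24507884 -0.6473555   1.22058924]
0.017 ['time', 'joint_positions', 'qd', 'joint_torque', 'position', 'tool_rot', 'ft_force', 'torque', 'grip_force', 'grip_width']
{'vfov': 48.11572186694299, 'cx': 316.9358345083435, 'cy': 196.73313714742534, 'rvec': array([ 2.04732012,  1.00337521, -0.49013952]), 'tvec': array([-0.39490452, -0.16588221,  1.65013676])}
{'vfov': 55.76834919113255, 'cx': 323.92044263801705, 'cy': 192.8976964303327, 'rvec': array([ 0.32045487, -2.79202625,  1.23508053]), 'tvec': array([0.54129855, 0.16268361, 0.99528788])}
{'vfov': 64.60692975759711, 'cx': 314.22824855386324, 'cy': 198.8599501846645, 'hand_eye': array([[-3.87722851e-04, -9.59270505e-01, -2.82488844e-01,
         7.80368851e-02],
       [ 9.99999441e-01, -6.49753814e-04,  8.33898540e-04,
        -1.16117509e-03],
       [-9.83482478e-04, -2.82488363e-01,  9.59270221e-01,
        -1.45329628e-01],
       [ 0.00000000e+00,  0.00000000e+00,  0.00000000e+00,
         1.00000000e+00]])}
```

View pics/scene0.png

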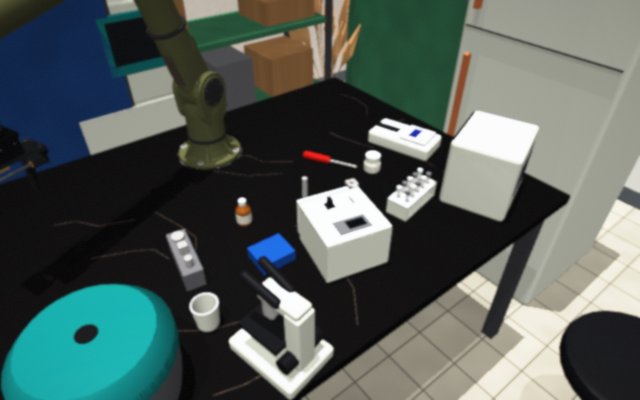

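View pics/side0.png

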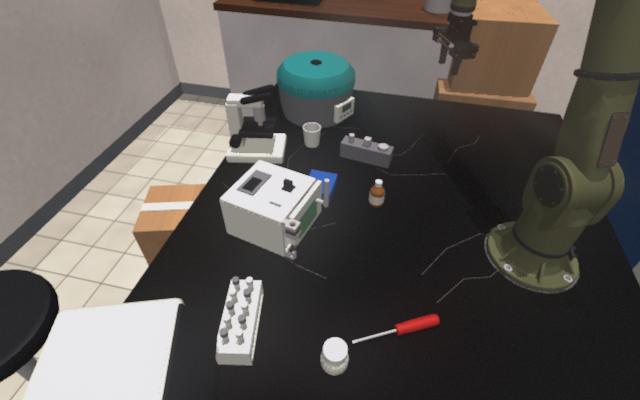

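Scene: incubator roof around (345,210), grey pin block at (185,258). Side: block at (366,150), incubator at (270,205). I'll enlarge these areas.

```bash
python3 - <<'E'
import cv2,numpy as np
S=cv2.imread('pics/scene0.png');D=cv2.imread('pics/side0.png')
def c(I,x,y,k):
    w,h=400//k,300//k
    o=cv2.resize(I[y:y+h,x:x+w],(400,300),interpolation=cv2.INTER_CUBIC)
    for i in range(0,w,10):
        cv2.line(o,(i*k,0),(i*k,6),(0,255,0),1); cv2.putText(o,str(x+i),(i*k,16),0,.3,(0,255,0))
    for j in range(0,h,10):
        cv2.line(o,(0,j*k),(6,j*k),(0,255,0),1); cv2.putText(o,str(y+j),(8,j*k+4),0,.3,(0,255,0))
    return o
cv2.imwrite('pics/c1.png',np.vstack([np.hstack([c(S,292,172,4),c(D,235,160,4)]),np.hstack([c(S,152,222,5),c(D,330,122,5)])]))
E
```

```text
(no output)
```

View pics/c1.png

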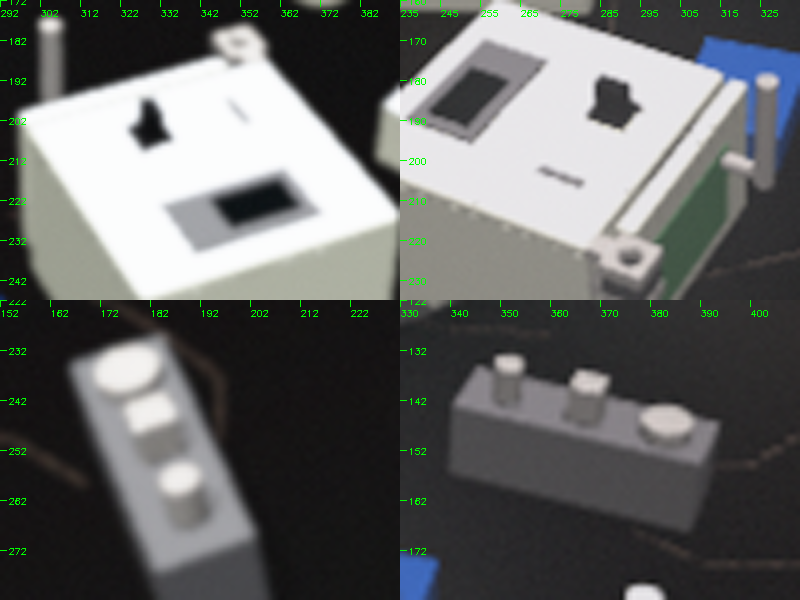

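The crops show the round pin nearest the incubator end of the row: head top at scene (188,257.6) and side (351.6,134). The fork hole is at scene (351.8,182.8) and side (292.5,224.2). The handle top is at scene (304.5,178.8) and side (326.8,180.5). The catch tab is at scene (329,197.8) and side (288,181.2).

```bash
cat > h.py <<'E'
from bench import *
import numpy as np,cv2
from scipy.spatial.transform import Rotation as R
from scipy.optimize import least_squares
def cam(n,s=None):
    c=calibration(n);f=200/np.tan(np.radians(c['vfov']/2))
    K=np.array([[f,0,c['cx']],[0,f,c['cy']],[0,0,1]])
    if n!='wrist': return K,R.from_rotvec(c['rvec']).as_matrix(),np.array(c['tvec'])
    T=np.eye(4);T[:3,:3]=R.from_rotvec(s['tool_rot']).as_matrix();T[:3,3]=s['position']
    M=np.linalg.inv(T@c['hand_eye']);return K,M[:3,:3],M[:3,3]
def proj(c,P):
    K,Rm,t=c;p=(K@(Rm@np.atleast_2d(P).T+t[:,None])).T;return p[:,:2]/p[:,2:]
def onz(c,uv,z):
    K,Rm,t=c;d=Rm.T@np.linalg.solve(K,[*uv,1]);o=-Rm.T@t;return o+d*(z-o[2])/d[2]
def go(s,P,Rt):
    "shift mm and turn from current measured pose"
    R0=R.from_rotvec(s['tool_rot']);return R0.inv().apply(np.array(P)-s['position'])*1e3,(R0.inv()*Rt).as_rotvec()
E
python3 - <<'E'
from h import *
C={n:cam(n) for n in('scene','side')}
obs={'pin':(.082,(188,257.6),(351.6,134)),'sq':(.082,(182,244),(368,137.8)),'disc':(.067,(177.4,236),(383.4,146)),
'fork':(.135,(351.75,182.75),(292.5,224.2)),'handle':(.175,(304.5,178.75),(326.75,180.5)),'tab':(.161,(329,197.75),(288,181.25)),
}
for k,(z,a,b) in obs.items(): print(k,onz(C['scene'],a,z).round(4),onz(C['side'],b,z).round(4))
def inc(p):
    Rz=R.from_euler('z',p[2]);L=np.array([[-.116,.083,.135],[-.138,-.052,.175],[-.045,-.02,.161]]);return Rz.apply(L)+[p[0],p[1],0]
r=least_squares(lambda p:np.r_[(proj(C['scene'],inc(p))-[obs[k][1] for k in('fork','handle','tab')]).ravel(),(proj(C['side'],inc(p))-[obs[k][2] for k in('fork','handle','tab')]).ravel()],[.7,0,0])
print(r.x,r.fun.round(1));print(inc(r.x).round(4))
def blk(p):
    c,s=np.cos(p[2]),np.sin(p[2]);u=np.array([c,s,0]);o=np.array([p[0],p[1],0]);return np.array([o+.055*u+[0,0,.082],o+[0,0,.082],o-.055*u+[0,0,.067]])
o=onz(C['side'],obs['sq'][2],.082);q=onz(C['side'],obs['pin'][2],.082)-o
r=least_squares(lambda p:np.r_[(proj(C['scene'],blk(p))-[obs[k][1] for k in('pin','sq','disc')]).ravel(),(proj(C['side'],blk(p))-[obs[k][2] for k in('pin','sq','disc')]).ravel()],[o[0],o[1],np.arctan2(q[1],q[0])])
print(r.x,r.fun.round(1));print(blk(r.x).round(4))
s=get_state();print(R.from_rotvec(s['tool_rot']).as_matrix().round(3))
E
```

```text
pin [ 0.5362 -0.3204  0.082 ] [ 0.5346 -0.3229  0.082 ]
sq [ 0.4819 -0.3116  0.082 ] [ 0.4787 -0.3141  0.082 ]
disc [ 0.4296 -0.3039  0.067 ] [ 0.425  -0.3019  0.067 ]
fork [0.6015 0.1583 0.135 ] [0.596 0.161 0.135]
handle [0.5491 0.0315 0.175 ] [0.543  0.0355 0.175 ]
tab [0.641  0.0428 0.161 ] [0.6401 0.0456 0.161 ]
[ 0.69008577  0.05212659 -0.24123581] [-0.4 -1.  -0.3 -1.3  0.3  0.  -0.5 -0.3 -0.2 -0.3 -0.3 -0.6]
[[0.5973 0.1604 0.135 ]
 [0.5437 0.0346 0.175 ]
 [0.6416 0.0435 0.161 ]]
[ 0.48071452 -0.31189849 -0.15908759] [-0.3 -0.2 -0.3 -0.2 -0.2 -0.8 -0.2  0.4 -0.7  0.3 -0.4 -0.3]
[[ 0.535  -0.3206  0.082 ]
 [ 0.4807 -0.3119  0.082 ]
 [ 0.4264 -0.3032  0.067 ]]
[[ 0.92   0.391 -0.001]
 [ 0.391 -0.92   0.002]
 [-0.    -0.002 -1.   ]]
```

```bash
python3 - <<'E'
from h import *
C=cam('side')
for u in [(316,124),(355,105),(280,110)]: print(onz(C,u,0).round(3),onz(C,(u[0],u[1]-30),.15).round(3))
print('cup',onz(C,(312,146),0),'bottle',onz(C,(377,204),0),'cup/bottle')
s=get_state();G=R.from_euler('z',-.159)*R.from_euler('x',np.pi)
print(go(s,[.535,-.3206,.19],G))
E
```

```text
[ 0.694 -0.481  0.   ] [ 0.683 -0.435  0.15 ]
[ 0.572 -0.662  0.   ] [ 0.576 -0.617  0.15 ]
[ 0.858 -0.546  0.   ] [ 0.836 -0.506  0.15 ]
cup [ 0.67353422 -0.33681182  0.        ] bottle [ 0.4141889  -0.09619673  0.        ] cup/bottle
(array([ 367.07826725, -145.15382314,   48.79987971]), array([-1.60397742e-03,  5.55522440e-04,  5.60826184e-01]))
```

Call:
{"api": "send_rows", "payload": {"xyz": [[37,-15,0],[74,-29,0],[110,-44,0],[147,-58,0],[184,-73,0],[220,-87,0],[257,-102,0],[294,-116,10],[330,-131,25],[367,-145,40]], "dr": [[0,0,0.06],[0,0,0.12],[0,0,0.18],[0,0,0.24],[0,0,0.3],[0,0,0.36],[0,0,0.42],[0,0,0.48],[0,0,0.52],[0,0,0.56]], "jaw": 55, "grip_force": 30}}

```text
time: 0.93
position: [0.5359, -0.3202, 0.1996]
tool_rot: [3.131, -0.251, 0.001]
ft_force: [0.0, -1.0, 0.4]
grip_width: 0.634
grip_force: 0.0
```

```bash
python3 - <<'E'
from h import *
s=get_state();print(s['position'],s['time'],s['qd'].round(2) if hasattr(s['qd'],'round') else s['qd'])
I=get_image('wrist');cv2.imwrite('pics/w1.png',I[:,:,::-1])
print(proj(cam('wrist',s),[[.535,-.3206,.082],[.4807,-.3119,.082],[.4264,-.3032,.067]]).round(1))
E
```

```text
[ 0.53585841 -0.32019499  0.19958231] 0.9333 [-0.61  0.37 -0.17 -0.06  0.14 -0.27 -1.28]
[[316.  199.9]
 [316.  257.5]
 [315.9 300. ]]
```

View pics/w1.png

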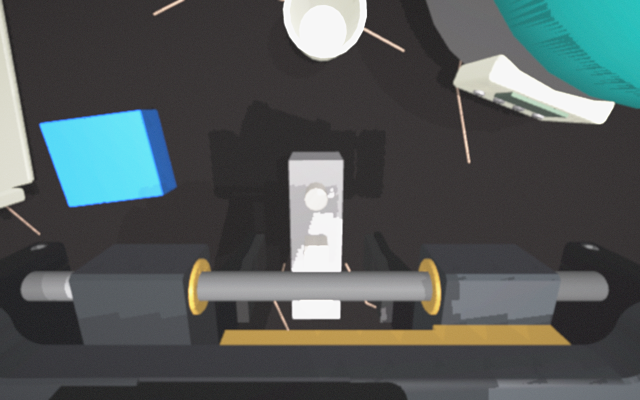

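The wrist picture shows the round head at (316,198), against a predicted (316,200), so the estimate holds. Descending and gripping.

Call:
{"api": "send_rows", "payload": {"xyz": [[0,0,0],[0,0,25],[0,0,50],[0,0,75],[0,0,95],[0,0,110],[0,0,118],[0,0,121],[0,0,121],[0,0,121]], "dr": [[0,0,0],[0,0,0],[0,0,0],[0,0,0],[0,0,0],[0,0,0],[0,0,0],[0,0,0],[0,0,0],[0,0,0]]}}

```text
time: 1.82
position: [0.5352, -0.3225, 0.0799]
tool_rot: [3.131, -0.249, 0.002]
ft_force: [0.2, 0.2, -0.1]
grip_width: 0.633
grip_force: 0.0
```

Call:
{"api": "send_rows", "payload": {"xyz": [[0,0,0],[0,0,0],[0,0,0],[0,0,0],[0,0,0],[0,0,0],[0,0,0],[0,0,0],[0,0,0],[0,0,0]], "dr": [[0,0,0],[0,0,0],[0,0,0],[0,0,0],[0,0,0],[0,0,0],[0,0,0],[0,0,0],[0,0,0],[0,0,0]], "jaw": 0, "grip_force": 30}}

```text
time: 2.65
position: [0.5348, -0.3218, 0.0789]
tool_rot: [3.132, -0.248, 0.0]
ft_force: [-0.0, 0.2, 0.4]
grip_width: 0.217
grip_force: 30.0
```

Call:
{"api": "send_rows", "payload": {"xyz": [[0,0,-15],[0,0,-35],[0,0,-60],[0,0,-85],[0,0,-110],[0,0,-135],[0,0,-160],[0,0,-180],[0,0,-190],[0,0,-190]], "dr": [[0,0,0],[0,0,0],[0,0,0],[0,0,0],[0,0,0],[0,0,0],[0,0,0],[0,0,0],[0,0,0],[0,0,0]]}}

```text
time: 3.48
position: [0.5358, -0.3223, 0.2714]
tool_rot: [3.13, -0.248, 0.006]
ft_force: [0.3, -0.6, -0.3]
grip_width: 0.22
grip_force: 30.0
```

```bash
python3 - <<'E'
from h import *
s=get_state();print(s['position'],s['ft_force'],s['grip_width'])
G=R.from_euler('z',-.159)*R.from_euler('x',np.pi)
print(go(s,[.5973,.1604,.268],G))
print(go(s,[.5973-.06,.1604-.1,.30],G))
E
```

```text
[ 0.53581274 -0.32226654  0.27140839] [ 0.2507997  -0.57184316 -0.30831998] 0.21968592456977815
(array([ -15.33838966, -486.33110376,    2.46507878]), array([ 0.00180398, -0.00425121,  0.00078847]))
(array([ -58.69780282, -378.06912894,  -29.52407715]), array([ 0.00180398, -0.00425121,  0.00078847]))
```

Call:
{"api": "send_rows", "payload": {"xyz": [[0,-25,0],[-1,-60,0],[-2,-98,0],[-3,-136,0],[-5,-174,0],[-6,-212,0],[-7,-250,0],[-8,-288,0],[-10,-326,0],[-11,-362,0]], "dr": [[0,0,0],[0,0,0],[0,0,0],[0,0,0],[0,0,0],[0,0,0],[0,0,0],[0,0,0],[0,0,0],[0,0,0]]}}

```text
time: 4.32
position: [0.5798, 0.0396, 0.2667]
tool_rot: [3.132, -0.247, -0.005]
ft_force: [0.7, 0.8, -1.4]
grip_width: 0.216
grip_force: 30.0
```

Call:
{"api": "send_rows", "payload": {"xyz": [[-1,-35,0],[-2,-65,0],[-3,-90,0],[-4,-108,0],[-5,-118,0],[-5,-124,0],[-5,-124,0],[-5,-124,0],[-5,-124,0],[-5,-124,0]], "dr": [[0,0,0],[0,0,0],[0,0,0],[0,0,0],[0,0,0],[0,0,0],[0,0,0],[0,0,0],[0,0,0],[0,0,0]]}}

```text
time: 5.15
position: [0.5958, 0.1588, 0.2687]
tool_rot: [3.13, -0.252, 0.0]
ft_force: [-0.5, -0.6, -0.7]
grip_width: 0.216
grip_force: 30.0
```

```bash
python3 - <<'E'
from h import *
s=get_state();print(s['position'],s['tool_rot'],s['ft_force'],s['grip_width'])
I=get_image('wrist');c=cam('wrist',s)
P=proj(c,[[.5973,.1604,.135],[.5437,.0346,.175],[.6416,.0435,.161]]);print(P.round(1))
T=R.from_rotvec(s['tool_rot']);z=T.apply([0,0,1]);print('tip',proj(c,s['position']+.0729*z),'head',proj(c,s['position']+.0229*z))
u,v=P[0].astype(int)
A=cv2.resize(I[max(v-60,0):v+60,max(u-80,0):u+80],None,fx=5,fy=5,interpolation=cv2.INTER_CUBIC)
print('crop origin',max(u-80,0),max(v-60,0));cv2.imwrite('pics/w2.png',I[:,:,::-1]);cv2.imwrite('pics/w2c.png',A[:,:,::-1])
for n in('scene','side'): cv2.imwrite(f'pics/{n}2.png',get_image(n)[:,:,::-1])
E
```

```text
[0.59577595 0.15880083 0.26870577] [ 3.13045368e+00 -2.52154964e-01  1.06547757e-04] [-0.54461316 -0.61540687 -0.73102507] 0.2160294146914203
[[313.2 192.7]
 [474.6 243.8]
 [451.9 124.1]]
tip [[315.71504834 216.19206911]] head [[316.19721352 245.06805611]]
crop origin 233 132
```

View pics/w2c.png

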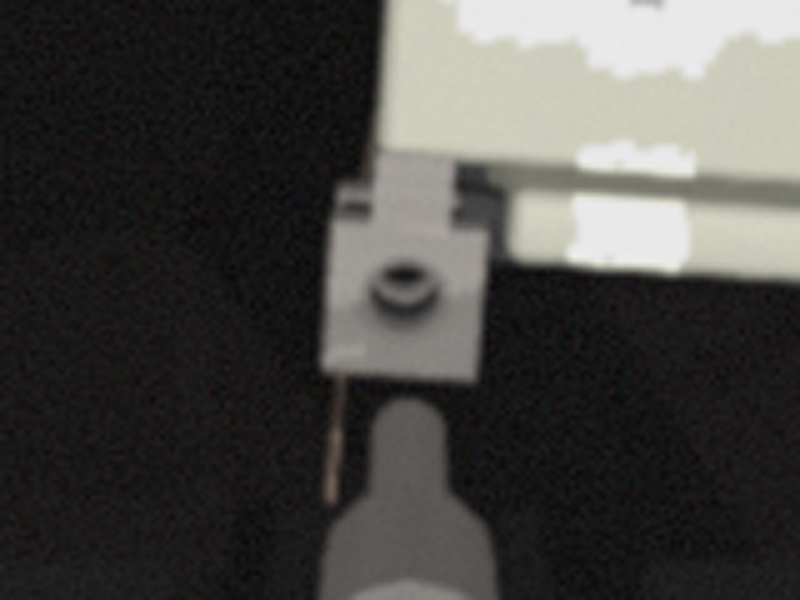

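The crop shows the hole centre at wrist pixel (313.8,190.2). The pin's axis is at column 314.6, against a predicted 315.7, and the row agrees with prediction.

```bash
python3 - <<'E'
from h import *
s=get_state();print(s['position'])
s['position']=np.array([0.59577595,0.15880083,0.26870577]);s['tool_rot']=np.array([3.13045368,-.252154964,1.06547757e-4])
c=cam('wrist',s);H=onz(c,(313.8,190.2),.135);print('hole',H)
t=s['position']+.0729*R.from_rotvec(s['tool_rot']).apply([0,0,1])
tip=onz(c,(314.6,216.2),t[2]);print('tip',t,tip)
T=R.from_rotvec(s['tool_rot']);print('shift tool mm',T.inv().apply(H-tip)*1e3, 'nominal',T.inv().apply(H-t)*1e3)
print('tilt',T.apply([0,0,1]))
E
```

```text
[0.59567156 0.15970158 0.26891467]
hole [0.59952402 0.15948776 0.135     ]
tip [0.59577503 0.15872777 0.19580581] [0.59590134 0.15953298 0.19580581]
shift tool mm [ 3.57421702 -0.59548541 60.80577555] nominal [ 3.57002484 -1.41052857 60.80496698]
tilt [-1.26539256e-05 -1.00219319e-03 -9.99999498e-01]
```

Call:
{"api": "send_rows", "payload": {"xyz": [[1,0,5],[2,-1,15],[3,-1,28],[3,-1,38],[3,-1,46],[3,-1,51],[3,-1,53],[3,-1,53],[3,-1,53],[3,-1,53]], "dr": [[0,0,0],[0,0,0],[0,0,0],[0,0,0],[0,0,0],[0,0,0],[0,0,0],[0,0,0],[0,0,0],[0,0,0]]}}

```text
time: 6.13
position: [0.599, 0.1614, 0.2165]
tool_rot: [-3.131, 0.248, -0.002]
ft_force: [-0.5, -0.5, -0.5]
grip_width: 0.221
grip_force: 30.0
```

```bash
python3 - <<'E'
from h import *
s=get_state();print(s['position'],s['ft_force'],s['grip_width'])
I=get_image('wrist');c=cam('wrist',s)
p=s['position']+.0729*R.from_rotvec(s['tool_rot']).apply([0,0,1]);print(p,proj(c,p))
A=cv2.resize(I[170:270,260:360],(600,600),interpolation=cv2.INTER_CUBIC);cv2.imwrite('pics/w3c.png',A[:,:,::-1])
E
```

```text
[0.59898168 0.16137077 0.2164688 ] [-0.4684934  -0.54887674 -0.51967397] 0.22094349522559636
[0.59906648 0.16138783 0.14356885] [[315.71538038 216.19600291]]
```

View pics/w3c.png

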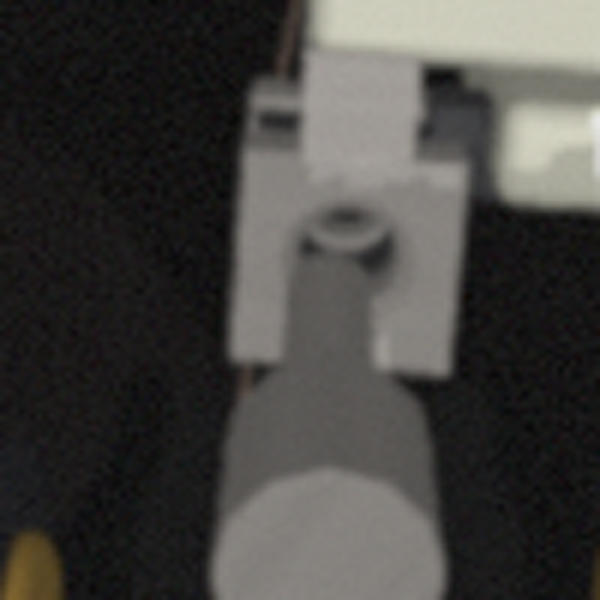

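The hole's mouth is at about (318,211) and the pin's tip axis at about (315.2,213), so I need roughly +2 mm along tool y. Shifting, then inserting the first 20 mm.

Call:
{"api": "send_rows", "payload": {"xyz": [[0,2,0],[0,2,0],[0,2,2],[0,2,5],[0,2,8],[0,2,11],[0,2,14],[0,2,17],[0,2,20],[0,2,20]], "dr": [[0,0,0],[0,0,0],[0,0,0],[0,0,0],[0,0,0],[0,0,0],[0,0,0],[0,0,0],[0,0,0],[0,0,0]]}}

```text
time: 7.02
position: [0.5979, 0.1591, 0.1949]
tool_rot: [3.131, -0.248, -0.002]
ft_force: [0.8, -0.6, -0.7]
grip_width: 0.216
grip_force: 30.0
```

Call:
{"api": "send_rows", "payload": {"xyz": [[0,0,4],[0,0,8],[0,0,12],[0,0,16],[0,0,20],[0,0,24],[0,0,28],[0,0,31],[0,0,33],[0,0,33]], "dr": [[0,0,0],[0,0,0],[0,0,0],[0,0,0],[0,0,0],[0,0,0],[0,0,0],[0,0,0],[0,0,0],[0,0,0]]}}

```text
time: 7.85
position: [0.598, 0.1591, 0.1622]
tool_rot: [3.131, -0.248, -0.001]
ft_force: [0.2, -0.2, -1.0]
grip_width: 0.219
grip_force: 30.0
```

Call:
{"api": "send_rows", "payload": {"xyz": [[0,0,1],[0,0,2],[0,0,3],[0,0,4],[0,0,5],[0,0,6],[0,0,6],[0,0,6],[0,0,6],[0,0,6]], "dr": [[0,0,0],[0,0,0],[0,0,0],[0,0,0],[0,0,0],[0,0,0],[0,0,0],[0,0,0],[0,0,0],[0,0,0]]}}

```text
time: 8.68
position: [0.5984, 0.1592, 0.1578]
tool_rot: [3.131, -0.248, 0.001]
ft_force: [-2.6, -1.6, 6.4]
grip_width: 0.223
grip_force: 30.0
```

Seated: it met contact at the expected height. Releasing and rising.

Call:
{"api": "send_rows", "payload": {"xyz": [[0,0,-2],[0,0,-2],[0,0,-2],[0,0,-2],[0,0,-2],[0,0,-2],[0,0,-2],[0,0,-2],[0,0,-2],[0,0,-2]], "dr": [[0,0,0],[0,0,0],[0,0,0],[0,0,0],[0,0,0],[0,0,0],[0,0,0],[0,0,0],[0,0,0],[0,0,0]], "jaw": 45}}

```text
time: 9.52
position: [0.5983, 0.1593, 0.1588]
tool_rot: [3.132, -0.248, -0.0]
ft_force: [0.1, 0.1, -0.6]
grip_width: 0.518
grip_force: 0.0
```

Call:
{"api": "send_rows", "payload": {"xyz": [[0,0,-5],[0,0,-15],[0,0,-30],[0,0,-50],[0,0,-70],[0,0,-85],[0,0,-95],[0,0,-100],[0,0,-100],[0,0,-100]], "dr": [[0,0,0],[0,0,0],[0,0,0],[0,0,0],[0,0,0],[0,0,0],[0,0,0],[0,0,0],[0,0,0],[0,0,0]]}}

```text
time: 10.35
position: [0.5981, 0.1591, 0.2584]
tool_rot: [3.131, -0.248, -0.001]
ft_force: [0.1, -0.1, -0.3]
grip_width: 0.515
grip_force: 0.0
```

```bash
python3 - <<'E'
from h import *
s=get_state();print(s['position'],s['tool_rot'],s['ft_force'],s['grip_width'],s['joint_positions'])
I=get_image('wrist');c=cam('wrist',s)
print(proj(c,[[.5985,.1592,.161],[.5437,.0346,.175],[.6416,.0435,.161]]))
cv2.imwrite('pics/w4.png',I[:,:,::-1])
E
```

```text
[0.59809831 0.15913583 0.25840123] [ 3.13146219e+00 -2.48199030e-01 -8.15420618e-04] [ 0.0632795  -0.09621577 -0.34708893] 0.5149407408119809 [ 0.12968048  0.28970837 -0.53395077  1.49019364  0.148054    1.40265089
 -2.13984526]
[[315.34644387 205.50126433]
 [481.32421307 252.13509738]
 [458.50718343 128.21000475]]
```

View pics/w4.png

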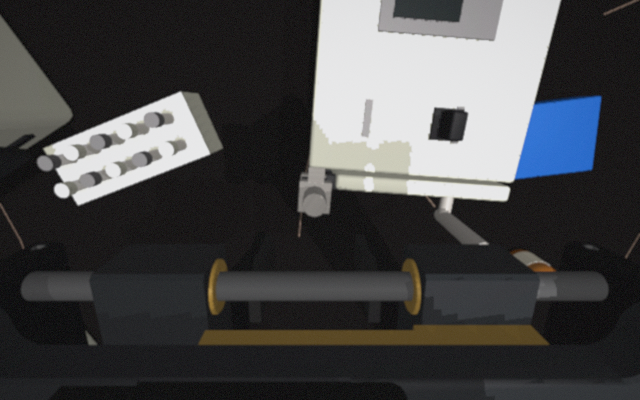

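The pin stands seated with its head at (315,202). The handle rod runs towards (485,243), under the rail, near where I predicted. Next I move above the handle with the tool y axis near the pull direction.

```bash
python3 - <<'E'
from h import *
s=get_state();G=R.from_euler('z',np.radians(50))*R.from_euler('x',np.pi)
print(go(s,[.545,.034,.235],G))
E
```

```text
(array([-32.45796678, 131.73571643,  22.94989726]), array([-5.83654563e-05,  1.70039041e-03, -1.03090775e+00]))
```

Call:
{"api": "send_rows", "payload": {"xyz": [[-3,13,0],[-7,27,0],[-11,44,0],[-15,61,0],[-19,78,0],[-23,95,0],[-27,110,0],[-30,122,0],[-32,129,0],[-32,132,0]], "dr": [[0,0,-0.11],[0,0,-0.22],[0,0,-0.33],[0,0,-0.44],[0,0,-0.55],[0,0,-0.66],[0,0,-0.77],[0,0,-0.88],[0,0,-0.99],[0,0,-1.03]], "jaw": 65}}

```text
time: 11.23
position: [0.5448, 0.0321, 0.2575]
tool_rot: [-2.846, -1.33, 0.004]
ft_force: [0.8, 0.3, 0.0]
grip_width: 0.745
grip_force: 0.0
```

Call:
{"api": "send_rows", "payload": {"xyz": [[0,0,0],[0,0,0],[0,0,0],[0,0,0],[0,0,0],[0,0,0],[0,0,0],[0,0,0],[0,0,0],[0,0,0]], "dr": [[0,0,0],[0,0,0],[0,0,0],[0,0,0],[0,0,0],[0,0,0],[0,0,0],[0,0,0],[0,0,0],[0,0,0]]}}

```text
time: 12.07
position: [0.5459, 0.0339, 0.2588]
tool_rot: [2.848, 1.326, 0.0]
ft_force: [-0.1, 0.5, -0.7]
grip_width: 0.748
grip_force: 0.0
```

```bash
python3 - <<'E'
from h import *
s=get_state();print(s['position'],s['tool_rot'],s['ft_force'],s['grip_width'],s['joint_positions'].round(2) if hasattr(s['joint_positions'],'round') else s['joint_positions'])
I=get_image('wrist');c=cam('wrist',s)
print(proj(c,[[.5985,.1592,.161],[.545,.034,.175],[.6416,.0435,.161]]))
cv2.imwrite('pics/w5.png',I[:,:,::-1])
E
```

```text
[0.54592851 0.03393075 0.25884707] [2.84770640e+00 1.32637404e+00 6.87350095e-05] [-0.14091201  0.52375571 -0.66468177] 0.7483009836887267 [ 0.42  0.13 -0.57  1.66  0.07  1.37 -0.87]
[[256.68297585  28.36215965]
 [314.07181089 213.20895514]
 [404.93230215 118.96334444]]
```

View pics/w5.png

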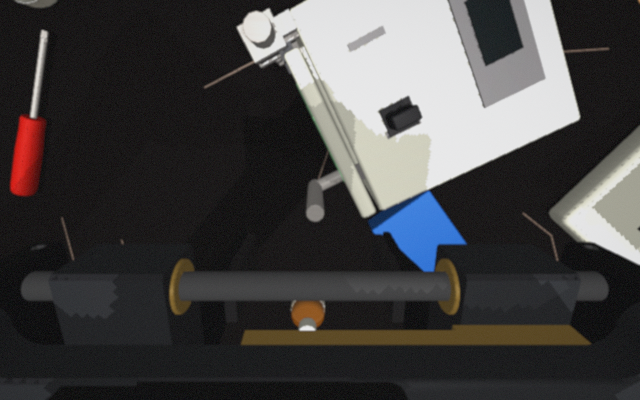

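Handle top is at (315,213) and tab top at (405,117), both within 2 px of prediction. Descending and gripping the handle.

Call:
{"api": "send_rows", "payload": {"xyz": [[0,0,10],[0,0,25],[0,0,40],[0,0,55],[0,0,70],[0,0,82],[0,0,90],[0,0,95],[0,0,95],[0,0,95]], "dr": [[0,0,0],[0,0,0],[0,0,0],[0,0,0],[0,0,0],[0,0,0],[0,0,0],[0,0,0],[0,0,0],[0,0,0]]}}

```text
time: 12.95
position: [0.5461, 0.0339, 0.164]
tool_rot: [2.848, 1.326, 0.0]
ft_force: [-0.3, -0.6, -0.0]
grip_width: 0.744
grip_force: 0.0
```

Call:
{"api": "send_rows", "payload": {"xyz": [[0,0,0],[0,0,0],[0,0,0],[0,0,0],[0,0,0],[0,0,0],[0,0,0],[0,0,0],[0,0,0],[0,0,0]], "dr": [[0,0,0],[0,0,0],[0,0,0],[0,0,0],[0,0,0],[0,0,0],[0,0,0],[0,0,0],[0,0,0],[0,0,0]], "jaw": 0, "grip_force": 20}}

```text
time: 13.78
position: [0.5461, 0.0337, 0.1638]
tool_rot: [2.847, 1.326, 0.001]
ft_force: [0.5, -0.3, -0.3]
grip_width: 0.155
grip_force: 20.0
```

Call:
{"api": "send_rows", "payload": {"xyz": [[0,-1,0],[-0.6,-2,0],[-0.9,-3,0],[-1.1,-4,0],[-1.4,-5,0],[-1.7,-6,0],[-2,-7,0],[-2,-7,0],[-2,-7,0],[-2,-7,0]], "dr": [[0,0,0],[0,0,0],[0,0,0],[0,0,0],[0,0,0],[0,0,0],[0,0,0],[0,0,0],[0,0,0],[0,0,0]]}}

```text
time: 14.62
position: [0.5392, 0.0367, 0.1638]
tool_rot: [2.848, 1.326, -0.0]
ft_force: [1.7, -1.9, -0.4]
grip_width: 0.154
grip_force: 20.0
```

The tug gave 7.5 mm at only about 2.5 N, past the caught limit of 3 to 5 mm, so the door is free. I leave the catch alone and swing the door along its arc.

```bash
python3 - <<'E'
from h import *
s=get_state();C=np.array([.5985,.1592]);T=R.from_rotvec(s['tool_rot'])
p0=np.array([.5392,.0367]);v=p0-C;print(np.linalg.norm(v),np.degrees(np.arctan2(v[1],v[0])))
a0=np.arctan2(v[1],v[0])
for k in range(1,21):
    if k==11: print('--')
    n=10*((k-1)//10);f=lambda k:np.r_[C+.1365*np.array([np.cos(a0-k*.06),np.sin(a0-k*.06)]),.1638]
    Tn=T*R.from_euler('z',.04*n)
    print((Tn.inv().apply(f(k)-f(n))*1e3).round(1)[:2],round(.04*(k-n),2))
print(f(20))
E
```

```text
0.1360982733174819 -115.83077149694701
[-1.8 -8. ] 0.04
[ -3.1 -16.1] 0.08
[ -3.9 -24.2] 0.12
[ -4.2 -32.4] 0.16
[ -4.  -40.6] 0.2
[ -3.3 -48.8] 0.24
[ -2.2 -56.9] 0.28
[ -0.5 -64.9] 0.32
[  1.6 -72.8] 0.36
[  4.2 -80.6] 0.4
--
[-0.1 -8.2] 0.04
[  0.2 -16.4] 0.08
[  1.  -24.5] 0.12
[  2.3 -32.6] 0.16
[  4.1 -40.6] 0.2
[  6.4 -48.5] 0.24
[  9.2 -56.2] 0.28
[ 12.4 -63.7] 0.32
[ 16. -71.] 0.36
[ 20.1 -78.1] 0.4
[0.46243696 0.17011321 0.1638    ]
```

Call:
{"api": "send_rows", "payload": {"xyz": [[-2,-8,0],[-3,-16,0],[-4,-24,0],[-4,-32,0],[-4,-41,0],[-3,-49,0],[-2,-57,0],[-0.5,-65,0],[1.5,-73,0],[4,-80.5,0]], "dr": [[0,0,0.04],[0,0,0.08],[0,0,0.12],[0,0,0.16],[0,0,0.2],[0,0,0.24],[0,0,0.28],[0,0,0.32],[0,0,0.36],[0,0,0.4]]}}

```text
time: 15.45
position: [0.4793, 0.0905, 0.1637]
tool_rot: [3.054, 0.729, -0.003]
ft_force: [-0.0, -5.3, 0.6]
grip_width: 0.153
grip_force: 20.0
```

Call:
{"api": "send_rows", "payload": {"xyz": [[0,-8,0],[0,-16,0],[1,-24,0],[2,-32,0],[4,-40,0],[6,-48,0],[9,-56,0],[12,-64,0],[16,-71,0],[20,-78,0]], "dr": [[0,0,0.04],[0,0,0.08],[0,0,0.12],[0,0,0.16],[0,0,0.2],[0,0,0.24],[0,0,0.28],[0,0,0.32],[0,0,0.36],[0,0,0.4]]}}

```text
time: 16.28
position: [0.4607, 0.1689, 0.1636]
tool_rot: [3.136, 0.108, -0.007]
ft_force: [-3.2, -4.9, 3.7]
grip_width: 0.156
grip_force: 20.0
```

Call:
{"api": "send_rows", "payload": {"xyz": [[0,0,0],[0,0,0],[0,0,0],[0,0,0],[0,0,0],[0,0,0],[0,0,0],[0,0,0],[0,0,0],[0,0,0]], "dr": [[0,0,0],[0,0,0],[0,0,0],[0,0,0],[0,0,0],[0,0,0],[0,0,0],[0,0,0],[0,0,0],[0,0,0]]}}

```text
time: 17.12
position: [0.4606, 0.169, 0.1636]
tool_rot: [3.137, 0.114, -0.007]
ft_force: [-5.0, -4.5, 4.5]
grip_width: 0.148
grip_force: 20.0
```

```bash
python3 - <<'E'
from h import *
s=get_state();print(s['position'],s['ft_force'],s['grip_width'],s['grip_force'])
v=s['position'][:2]-np.array([.5985,.1592]);print(np.linalg.norm(v),(-112.7-np.degrees(np.arctan2(v[1],v[0])))%360)
S=cv2.resize(get_image('side')[140:265,210:360],(600,500));W=cv2.resize(get_image('scene')[150:250,280:380],(500,500))
cv2.imwrite('pics/f.png',cv2.resize(np.hstack([S,W]),(800,364))[:,:,::-1])
E
```

```text
[0.46061582 0.16900152 0.16358773] [-4.96578243 -4.51955906  4.48373823] 0.1482948093136202 19.99263365752995
0.1382321142451416 71.36604080305705
```

View pics/f.png

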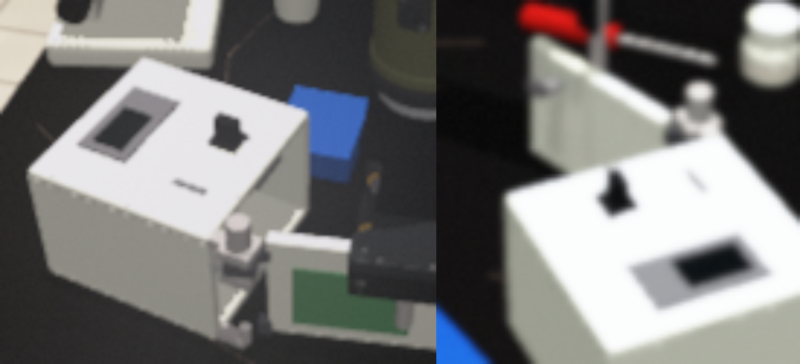

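The door stands about 71° open, the pin head sits on the fork, and the catch hasn't moved. Handing in.

```bash
python3 -c "
from bench import *
print(close_job())"
```

```text
the job is handed in; nothing more can be done
None
```

I handed the job in with the hinge pin seated on the fork and the gripper holding the door about 71° open; the tug showed the door was not caught, so I left the slide catch alone. No verdict came back at hand-in.

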